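Tag the volume and set the nipping press

TASK

Hang the aluminium tag by its eye on the upright post of the press's base board, so that it lies flat on the board, and let go of it. Then turn the press's thumbscrew clockwise until it seats, back it off a quarter turn, and finish while still holding the thumbscrew there in the gripper. Leave everything else on the table where it is.

Things in the scene. Friction and masses are not known exactly. Their poses are not given: they have to be found in the camera images.
- press: small nipping press, fixed to the table: plywood base board 200 (its x) x 340 (its y) mm, top 30 mm above the table; origin under the board's centre. To its -y side (board y -0.085) a dark book lies under a grey bridge 196 mm long along board x and 36 mm wide, top 100 mm above the table (nuts on its ends to 107 mm), with the thumbscrew in the middle. On its +y side a plain steel post stands up
- post_foot (a point): foot of the upright steel post, on the base board's top face (30 mm above the table), at board (-0.020, 0.110). The post is 8 mm in diameter and 35 mm tall with a tapered tip (tip 65 mm above the table)
- screw_grip (a point): where to grip the steel thumbscrew: on its vertical axis at board (0, -0.085), 134 mm above the table. It turns with the screw. Two upright wings form one flat bar 50 mm long along this point's x axis, 12 mm thick along its y axis, from 111 to 141 mm above the table, on a disc of 34 mm diameter whose top is at 111 mm. Grip it across its thickness (fingers closing along this point's y)
- screw (a joint): turning of the thumbscrew, rad: grows as it is turned clockwise seen from above (tightening); it seats against a firm stop at 5.0. It starts 1.0 to 2.4 rad short of that. It does not rise or sink as it turns; about 0.05 N m of friction, and it stays where it is left. The wings lie along board x at 0
- tag: loose flat aluminium tag, 78 (its x) x 30 (its y) x 6 mm, 28 to 56 g, lying flat on the table, with one round hole near its +x end. Origin under its centre
- tag_eye (a point): centre of the tag's eye, a through hole 16 mm in diameter, 26 mm from the tag's centre along its x, halfway through its thickness
- folder: bone folder: flat ivory-coloured bar with no hole, 101 x 22 x 7 mm, one rounded end; bystander. Origin under its middle, x along it
- weight: round brass weight, 42 mm across, 30 mm tall, standing on the press's board; bystander. Origin under its centre
- brush: round dusting brush lying down, wooden handle, 220 mm long, 40 mm tall; bystander. Origin on the table under the bristle end
- measure: coiled yellow tape measure, 56 mm across, 20 mm tall; bystander. Origin under its centre
- punch: black paper punch, about 100 x 110 x 63 mm; bystander. Origin under its centre
- pencil: blue pencil lying flat, 170 x 8 x 8 mm; bystander. Origin under its middle, x along it
- paste: white paste jar, 60 mm across, 65 mm tall; bystander. Origin under its centre
Mind the look-alikes: they are no part of the job. What is shaped like the tag but blue or yellow is not meant.

How it is judged:
By the outcome, as a careful person would: the job done as asked, in the order asked, and still so for the second after the job is handed in, while the arm keeps its last pose, push and grip.
It also fails if it takes over 72 s, if anything falls off the work surface, if the arm or the gripper's body presses on something with over 40 N, if the wrist force passes 120 N, or if a joint passes its speed limit or range.

ROBOT

A 6-joint arm with a two-finger parallel gripper is mounted at the origin on the work surface. World frame = base frame: x ahead of the robot, y to its left, z up, the work surface at z = 0. Lengths are in mm, angles in degrees, forces in N, time in s.
With the tool pointing down it reaches from about 300 to 850 mm from the base axis. Payload 4.2 kg.
Tool frame: the origin (TCP) lies midway between the tips of the shut fingers; the grasp point (between the pads) lies 19 mm behind it; z points along the fingers, y is the line along which they close (so a half turn about z gives the same grasp; the last joint's range is limited). The gripper opens to 91 mm and grips with 3 to 60 N. Pads are 32 mm wide; open, the fingers measure 118 mm over their backs; the gripper's body (76 mm by 178 mm) begins 60 mm behind the grasp point.
Start: joints at [-68.468, 18.312, 89.639, -0, 72.044, -1.146], TCP at [221.694, -530.561, 213.976] pointing down, gripper open.
Joint ranges: [-177.97, 177.97], [-48.28, 115.42], [12.27, 149.76], [-77.06, 257.06], [2.81, 150.46], [-146.56, 146.56]. Speed limits (degrees/s): [147.25, 147.25, 180, 180, 180, 180].

INTERFACE

Orientations are given as [roll, pitch, yaw] about the fixed x, y, z axes, in that order (R = Rz(yaw) Ry(pitch) Rx(roll)).
In Python, from workcell import env gives the robot as it stands.
- The arm moves only by the shell command python3 -m jog 'ROWS' [FORCE]. ROWS is a JSON object of lists of equal length, an entry for each row: "jaw": the finger opening in mm, from 0 to 91.2; "slide": the shift along the tool's x, y, z in units of 30 mm (1.0 is 30 mm), a list of three; "spin": the turn about the tool's z in units of 8 degrees (1.0 is 8 degrees). In form: {"jaw": [jaw, ...], "slide": [[dx, dy, dz], ...], "spin": [spin, ...]}. A call has 1 to 10 rows; each row shifts and turns the commanded pose from where the row before left it, along the tool's axes as they then stand; what a row does not reach is not made up. A row lasts 1/10 s, in which the tool goes at most 50 mm and 8.59 degrees, less where a joint would pass 70% of its speed; a pose out of reach is approached as far as the arm can. A call is refused whole if a number of a shift passes 1 or a number of a turn 1, either way. A call with a gripper value outside its range is refused whole. The fingers move at their own pace and stop on an object; FORCE is the grip in N (left out, the last holds). Time passes only in rows, so rows that do not move let the fingers close. It gives the time, the measured TCP pose, the force, the opening and the grip force at its end, in the units of the state.
- env.state(): the state, without advancing time (a new reading comes with each control period).
- env.grab_frame(name): name is "scene" or "top" or "wrist"; returns the picture (480x640x3 uint8, red, green, blue); there is no depth.
- env.camera_model(name): a dict with "fx", "fy", "cx", "cy" (pixels), "camera_from_world" (4x4, takes a point from world to camera coordinates). Camera axes: x right, y up, looking along -z (the intrinsics and any distortion apply to the point x, -y, -z); pixel columns grow to the right and rows downward; lengths in mm; the calibration is good to about 2 mm. The wrist camera is an equidistant fisheye: a pixel r from the principal point sees the ray r / f radians off the axis. A picture is of the moment at which its call begins: read the wrist's pose just before it. camera_model takes no time and is no camera call; for the wrist camera it gives the pose at the moment of the call.
- env.job_done(): hands the job in; it is judged then, once.
The state is a dict: "time_s": time; "qpos": joint angles; "qvel": joint speeds; "effort": joint torques, N m; "ee_pos": TCP position; "ee_rot": TCP orientation; "force": force on the tool from outside, world axes, zero at the start; "torque": the same for the moment, N m; "gripper_width": finger opening in mm; "gripper_force": force on a finger pad.
Only numpy, scipy, OpenCV 4.12 (cv2) and the standard library are available. Lean on these libraries where they do the work, as an engineer would, in place of code of your own. Each camera call takes 0.05 s, during which the arm holds its last target. There are 200 camera calls.

## Working session

There is one attempt and no reset: what is moved stays moved. The work goes in short steps, Python scripts to look and compute and a shell command to move; the robot and the scene stay as the last step left them, time stands still between calls to the robot, and variables do not carry over. Pictures are saved under pics/ and viewed, at most 10 in all, crops included, and the job is handed in when it is done.

```bash
mkdir -p pics; python3 - <<'E'
from workcell import env
import cv2,numpy as np
for n in("scene","top"):
    cv2.imwrite(f"pics/{n}0.png",env.grab_frame(n)[:,:,::-1])
    m=env.camera_model(n);print(n,{k:(np.round(v,3).tolist() if k=="camera_from_world" else v) for k,v in m.items()})
print(env.state())
E
```

```text
scene {'fx': 497.8512890896191, 'fy': 497.8512890896191, 'cx': 322.6013417718961, 'cy': 237.41101322953023, 'camera_from_world': [[0.902, 0.431, -0.011, -505.358], [-0.337, 0.721, 0.605, 122.45], [0.268, -0.542, 0.796, -1396.045], [0.0, 0.0, 0.0, 1.0]]}
top {'fx': 536.1300003310458, 'fy': 536.1300003310458, 'cx': 317.6559175762452, 'cy': 234.0803401479647, 'camera_from_world': [[0.015, -1.0, -0.01, -12.698], [0.998, 0.014, 0.066, -559.233], [-0.066, -0.011, 0.998, -1263.729], [0.0, 0.0, 0.0, 1.0]]}
{'time_s': 0.1, 'qpos': array([-6.84675343e+01,  1.83479948e+01,  8.97003858e+01, -8.06542009e-04,
        7.20429272e+01, -1.14592976e+00]), 'qvel': array([ 0.13961065, -0.13684102, -0.19689969, -0.11827391,  0.03434132,
       -0.07949612]), 'effort': array([ 1.16419696e-04, -4.13333952e+01, -2.32509416e+01,  7.27504562e-02,
        4.21825703e-02, -5.27716008e-05]), 'ee_pos': array([ 221.52554684, -530.12173456,  213.19760917]), 'ee_rot': array([-1.79908695e+02, -1.05935249e-03,  2.26786439e+01]), 'force': array([-0.25763254, -0.72041625,  0.40998648]), 'torque': array([0.02325759, 0.04952046, 0.0107434 ]), 'gripper_force': 0.0, 'gripper_width': 91.33017305096236}
```

View pics/top0.png

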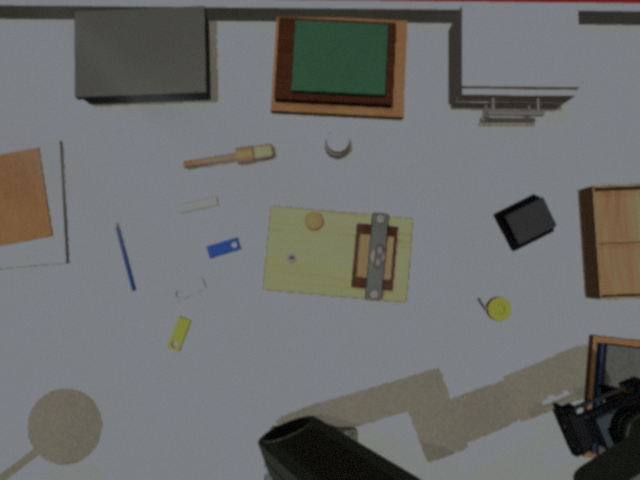

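View pics/scene0.png

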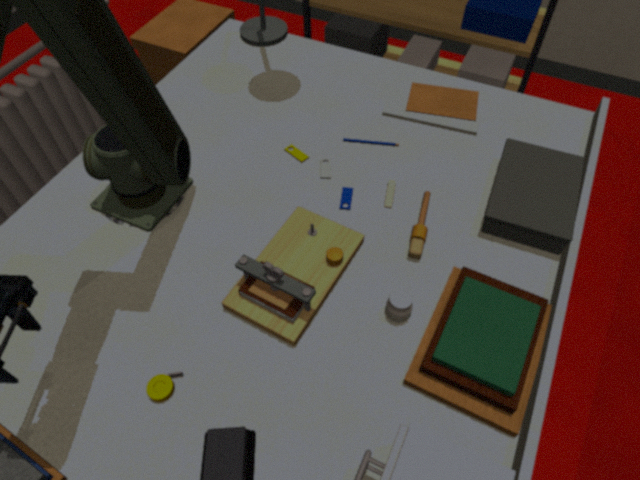

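Candidates for the tag in the top view:
- the pale outline at (190,289), also seen in the scene view at (325,169)
- the blue tag at (224,248)
- the yellow tag at (179,333)
- the ivory folder at (199,205), which has no hole

The description fits the pale one at (190,289). I'll check it in a close crop.

```bash
cat > h.py <<'E'
import numpy as np, cv2
from workcell import env
def ray(n,uv,m=None):
    m=m or env.camera_model(n); T=np.array(m["camera_from_world"]); R,t=T[:3,:3],T[:3,3]
    x=np.array([(uv[0]-m["cx"])/m["fx"],(uv[1]-m["cy"])/m["fy"]])
    if n=="wrist":
        r=np.hypot(*x); d=np.array([*(x/r*np.sin(r) if r>0 else x),np.cos(r)])
    else: d=np.array([*x,1.])
    d=R.T@np.array([d[0],-d[1],-d[2]])
    return -R.T@t,d
def at(n,uv,z,m=None):
    o,d=ray(n,uv,m); return (o+d*(z-o[2])/d[2])[:2]
def pix(n,p,m=None):
    m=m or env.camera_model(n); T=np.array(m["camera_from_world"]); c=T[:3,:3]@np.array(p)+T[:3,3]; c=np.array([c[0],-c[1],-c[2]])
    if n=="wrist":
        th=np.arctan2(np.hypot(c[0],c[1]),c[2]); q=c[:2]/np.hypot(c[0],c[1])*th
    else: q=c[:2]/c[2]
    return q*[m["fx"],m["fy"]]+[m["cx"],m["cy"]]
E
python3 - <<'E'
from h import *
im=cv2.imread("pics/top0.png")
a=cv2.resize(im[260:320,160:230],(560,480),interpolation=cv2.INTER_CUBIC)
a=np.clip((a.astype(float)-100)*1.8,0,255).astype(np.uint8)
cv2.imwrite("pics/tagcrop.png",a)
print(at("top",(190,289),6))
for uv in((271,205),(413,218),(409,302),(263,291)): print(at("top",uv,30))
E
```

```text
[423.46466611 300.5171681 ]
[626.34670487 107.49201474]
[ 600.0361192 -229.9693585]
[ 402.01204847 -221.27198762]
[422.39545527 122.11927358]
```

View pics/tagcrop.png

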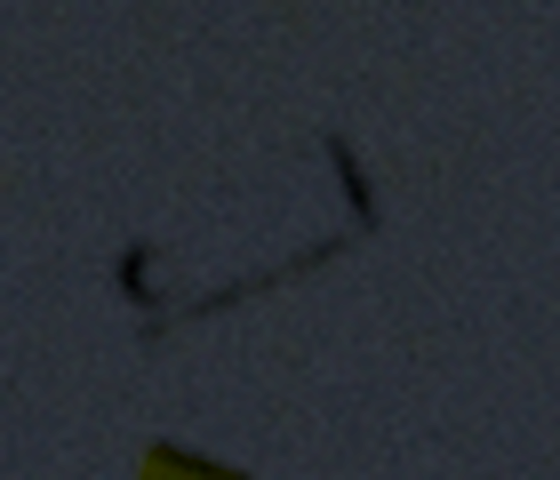

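The close crop shows the pale tag. Its hole is at crop (140,272), which is about (177,294) in the top view, and its plain end is at about (204,282). It is neither blue nor yellow, so this is the tag. Next I'll move the wrist camera between the tag and the post.

```bash
python3 -m jog '{"jaw":[60,60,60,60,60,60,60,60,60,60],"slide":[[0.77,-0.99,-0.26],[0.77,-0.99,-0.26],[0.77,-0.99,-0.26],[0.77,-0.99,-0.26],[0.77,-0.99,-0.26],[0.77,-0.99,-0.26],[0.77,-0.99,-0.26],[0.77,-0.99,-0.26],[0.77,-0.99,-0.26],[0.77,-0.99,-0.26]],"spin":[0,0,0,0,0,0,0,0,0,0]}' 10
python3 -m jog '{"jaw":[60,60,60,60,60,60,60,60,60,60],"slide":[[0.77,-0.99,0],[0.77,-0.99,0],[0.77,-0.99,0],[0.77,-0.99,0],[0.77,-0.99,0],[0.77,-0.99,0],[0.77,-0.99,0],[0.77,-0.99,0],[0.77,-0.99,0],[0.77,-0.99,0]],"spin":[0,0,0,0,0,0,0,0,0,0]}'
python3 -m jog '{"jaw":[60,60,60,60,60,60,60,60,60,60],"slide":[[0,0,0],[0,0,0],[0,0,0],[0,0,0],[0,0,0],[0,0,0],[0,0,0],[0,0,0],[0,0,0],[0,0,0]],"spin":[-1,-1,-1,-1,-1,-1,-1,-1,-1,-1]}'
python3 -m jog '{"jaw":[60,60,60],"slide":[[0,0,0],[0,0,0],[0,0,0]],"spin":[-1,-0.2,0]}'
python3 - <<'E'
from h import *
s=env.state();m=env.camera_model("wrist")
f=env.grab_frame("wrist")[:,:,::-1];cv2.imwrite("pics/w1.png",f)
np.save("w1.npy",m,allow_pickle=True);print(s["ee_pos"],s["ee_rot"],s["qpos"],{k:np.round(v,2).tolist() for k,v in m.items()})
E
```

```text
time_s: 1.1
ee_pos: [320.1, -165.9, 292.0]
ee_rot: [-180.0, 0.0, 22.6]
force: [0.5, -0.2, 0.3]
gripper_width: 59.8
gripper_force: 0.0
time_s: 2.1
ee_pos: [418.8, 197.2, 291.6]
ee_rot: [180.0, 0.0, 22.7]
force: [0.6, -0.4, -0.1]
gripper_width: 60.6
gripper_force: 0.0
time_s: 3.1
ee_pos: [418.7, 195.5, 291.5]
ee_rot: [-179.9, 0.0, 103.0]
force: [0.1, 0.1, -0.6]
gripper_width: 60.3
gripper_force: 0.0
time_s: 3.4
ee_pos: [418.8, 195.6, 291.7]
ee_rot: [-180.0, 0.0, 112.2]
force: [-0.1, 0.3, -0.2]
gripper_width: 60.0
gripper_force: 0.0
[418.80890258 195.58345415 291.6743352 ] [-1.79968221e+02  5.98509166e-03  1.12162051e+02] [ 2.36106628e+01  5.54203668e+00  9.51314569e+01 -5.27043317e-03
  7.93584267e+01  1.44958835e+00] {'fx': 371.65, 'fy': 371.65, 'cx': 316.44, 'cy': 237.5, 'camera_from_world': [[0.93, 0.38, -0.0, -461.92], [-0.36, 0.89, -0.29, 33.72], [-0.11, 0.27, 0.96, -473.88], [0.0, 0.0, 0.0, 1.0]]}
```

View pics/w1.png

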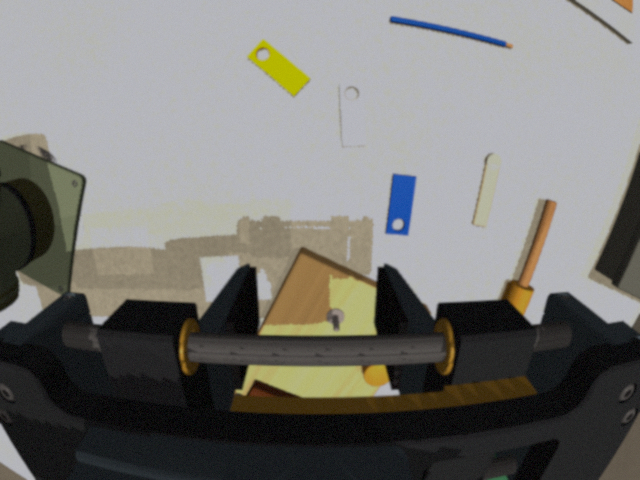

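The tag's eye is at (351,93) and its lower end at about (354,146). The post is at (335,318). I'll measure these and move nearer.

```bash
cat >> h.py <<'E'
def to(p,yaw=None):
    s=env.state(); e=s["ee_pos"]; a=np.radians(s["ee_rot"][2]); d=np.array(p)-e
    x=np.array([np.cos(a),np.sin(a),0]);y=np.array([np.sin(a),-np.cos(a),0])
    print("units x,y,z",np.round([d@x/30,d@y/30,-d[2]/30],3), "spin",None if yaw is None else round(-((yaw-s["ee_rot"][2]+90)%180-90)/8,3))
E
python3 - <<'E'
from h import *
m=np.load("w1.npy",allow_pickle=True).item()
e=at("wrist",(351,93),6,m);b=at("wrist",(354,146),6,m);print(e,b,np.linalg.norm(e-b),np.degrees(np.arctan2(*(e-b)[::-1])))
print("top eye",at("top",(177.5,294),3),"end",at("top",(204,282.5),6))
c=(e*0.5+b*.5)
for z in(30,65):print(at("wrist",(335,318),z,m),at("top",(291,258),z))
to([*(c-90*np.array([np.cos(np.radians(112)),np.sin(np.radians(112))])),170])
E
```

```text
[409.98908766 328.19471242] [438.5621425 269.2831849] 65.4750909776152 115.87414423249304
top eye [410.89633561 331.06235249] end [439.54073743 267.24861975]
[502.47427508  56.52388786] [501.02986314  57.5630086 ]
[493.21906998  74.05726018] [500.32035889  55.46976787]
units x,y,z [0.116 1.456 4.058] spin None
```

```bash
python3 -m jog '{"jaw":[60,60,60,60,60,60,60],"slide":[[0,0.3,0.8],[0,0.3,0.8],[0,0.3,0.8],[0,0.3,0.8],[0.1,0.25,0.8],[0,0,0],[0,0,0]],"spin":[0,0,0,0,0,-0.4,0]}'
python3 - <<'E'
from h import *
s=env.state();m=env.camera_model("wrist")
f=env.grab_frame("wrist")[:,:,::-1];cv2.imwrite("pics/w2full.png",f)
np.save("w2.npy",m,allow_pickle=True);print(s["ee_pos"],s["ee_rot"])
c=pix("wrist",[424,298,6],m).round().astype(int);x,y=max(c[0]-80,0),max(c[1]-75,0);print(x,y)
a=cv2.resize(f[y:y+120,x:x+160],None,fx=5,fy=5,interpolation=cv2.INTER_CUBIC)
cv2.imwrite("pics/w2.png",np.clip((a.astype(float)-90)*1.6,0,255).astype(np.uint8))
E
```

```text
time_s: 4.15
ee_pos: [457.8, 214.8, 171.0]
ee_rot: [-179.9, 0.0, 115.4]
force: [0.7, -0.4, 0.3]
gripper_width: 59.9
gripper_force: 0.0
[457.82261216 214.84032905 170.99608715] [-1.79887244e+02  1.42817185e-03  1.15392727e+02]
242 45
```

View pics/w2.png

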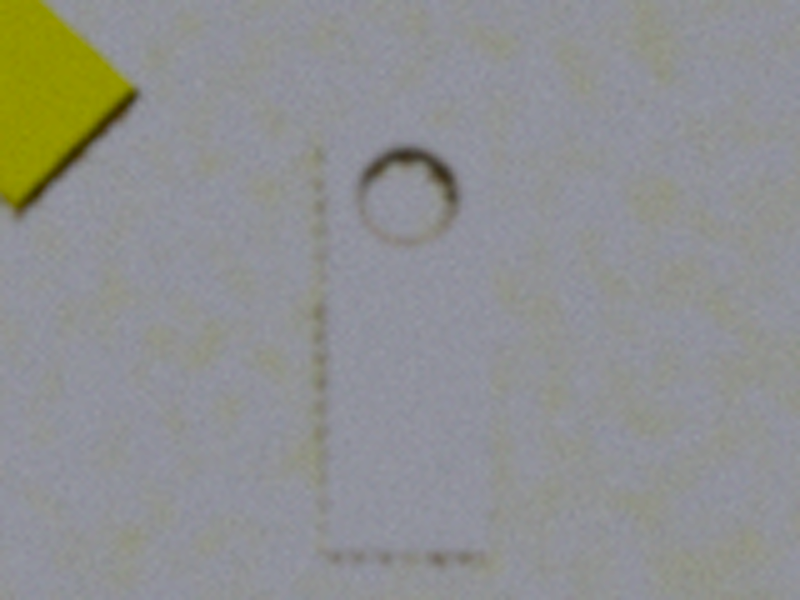

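The hole rim is centred at crop (408,196). The plain end's middle is at (406,553) and the sides are at x≈321 and x≈491.

```bash
python3 - <<'E'
from h import *
m=np.load("w2.npy",allow_pickle=True).item()
P=lambda u,v,z:at("wrist",(242+u/5-.4,45+v/5-.4),z,m)
e=P(408,196,6);b=P(406,553,6);d=e-b;L=np.linalg.norm(d);d/=L;a=np.degrees(np.arctan2(d[1],d[0]))
print(e,b,L,a, P(358,196,6)-P(458,196,6), P(321,400,6)-P(491,400,6))
g=e-42*d; print(g); to([*g,4],a)
E
```

```text
[410.65641528 328.43813148] [438.21872299 269.86410859] 64.73482033503598 115.19957132793638 [-15.93678881  -7.66963732] [-27.29378342 -13.09290012]
[428.5388612  290.43526148]
units x,y,z [2.696 0.186 5.59 ] spin 0.019
```

```bash
python3 -m jog '{"jaw":[50,50,50,50,50,50,50,50,50,50],"slide":[[0.9,0.06,0.3],[0.9,0.06,0.3],[0.9,0.06,0.4],[0,0,0.8],[0,0,0.8],[0,0,0.8],[0,0,0.8],[0,0,0.8],[0,0,0.4],[0,0,0]],"spin":[0,0,0,0,0,0,0,0,0,0]}' 15
python3 - <<'E'
from h import *
to([428.5,290.4,3],115.2)
E
```

```text
time_s: 5.2
ee_pos: [427.5, 289.9, 9.1]
ee_rot: [-179.9, 0.0, 115.4]
force: [0.3, -0.9, 0.4]
gripper_width: 50.1
gripper_force: 0.0
units x,y,z [0.    0.036 0.203] spin 0.027
```

```bash
python3 -m jog '{"jaw":[50,50,20,20,20,20,20,20],"slide":[[0,0.04,0.2],[0,0,0],[0,0,0],[0,0,0],[0,0,0],[0,0,0],[0,0,0],[0,0,0]],"spin":[0,0,0,0,0,0,0,0]}' 20
```

```text
time_s: 6.0
ee_pos: [429.4, 291.0, 4.4]
ee_rot: [180.0, 0.0, 115.5]
force: [-0.8, -0.1, 5.0]
gripper_width: 29.2
gripper_force: 20.0
```

```bash
python3 -m jog '{"jaw":[20,20,20,20,20,20,20,20,20,20],"slide":[[0,0,-0.3],[0,0,-0.6],[0,0,-1],[0,0,-1],[0,0,-1],[0,0,-1],[0,0,-1],[0,0,-1],[0,0,-1],[0,0,-0.6]],"spin":[0,0,0,0,0,0,0,0,0,0]}'
python3 -m jog '{"jaw":[20,20,20,20,20,20,20,20,20,20],"slide":[[-0.9,-0.2,0],[-0.9,-0.2,0],[-0.9,-0.2,0],[-0.9,-0.2,0],[-0.9,-0.2,0],[-0.9,-0.2,0],[-0.9,-0.2,0],[-0.9,-0.2,0],[-0.9,-0.2,0],[-0.9,-0.2,0]],"spin":[0,0,0,0,0,0,0,0,0,0]}'
python3 -m jog '{"jaw":[20,20,20,20,20,20,20],"slide":[[-0.9,-0.2,0],[-0.9,-0.2,0],[-0.9,-0.2,0],[-0.9,-0.2,0],[-0.9,-0.2,0],[0,0,0],[0,0,0]],"spin":[0,0,0,0,0,0,0]}'
python3 - <<'E'
from h import *
s=env.state();m=env.camera_model("wrist")
f=env.grab_frame("wrist")[:,:,::-1];cv2.imwrite("pics/w3.png",f)
np.save("w3.npy",m,allow_pickle=True);print(s["ee_pos"],s["ee_rot"])
E
```

```text
time_s: 7.0
ee_pos: [429.6, 291.1, 261.7]
ee_rot: [179.8, -0.0, 115.5]
force: [0.6, 0.6, -0.7]
gripper_width: 29.5
gripper_force: 20.0
time_s: 8.0
ee_pos: [491.0, 20.2, 259.1]
ee_rot: [-180.0, -0.0, 115.5]
force: [0.4, -0.0, -1.1]
gripper_width: 29.0
gripper_force: 20.0
time_s: 8.7
ee_pos: [521.8, -113.6, 258.8]
ee_rot: [-180.0, -0.1, 115.4]
force: [0.1, -0.8, -0.3]
gripper_width: 29.0
gripper_force: 20.0
[ 521.81297781 -113.58738584  258.79657864] [-1.79977379e+02 -5.17187788e-02  1.15402395e+02]
```

View pics/w3.png

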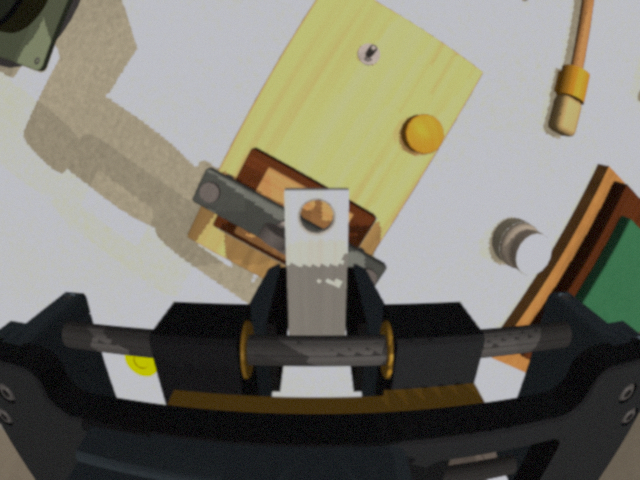

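The picture shows the tag held level, with its eye at (318,212). The post foot is near (368,57) and its tip near (373,46). The weight is at (423,133). I'll crop the post.

```bash
python3 - <<'E'
from h import *
f=cv2.imread("pics/w3.png");t=cv2.imread("pics/top0.png")
a=cv2.resize(f[30:80,340:400],(600,500),interpolation=cv2.INTER_CUBIC)
b=t[195:315,250:425];b=cv2.resize(b,None,fx=4.5,fy=4.5)
cv2.imwrite("pics/post.png",a)
m=np.load("w3.npy",allow_pickle=True).item()
# board outline in top by colour
hsv=cv2.cvtColor(t,cv2.COLOR_BGR2HSV);k=cv2.inRange(hsv,(18,45,90),(35,255,255))
k[:195]=0;k[315:]=0;k[:,:250]=0;k[:,425:]=0
c=max(cv2.findContours(cv2.morphologyEx(k,cv2.MORPH_CLOSE,np.ones((3,3))),0,2)[0],key=cv2.contourArea)
W=np.array([at("top",p,30) for p in c[:,0].astype(float)],np.float32)
r=cv2.minAreaRect(W);print(r)
hull=cv2.convexHull(W)
print("eye w3 height check", at("wrist",(318,212),262,m))
E
```

```text
((517.1052856445312, -4.977447509765625), (240.55340576171875, 197.5309600830078), 85.5382080078125)
eye w3 height check [503.9553815  -72.79464469]
```

View pics/post.png

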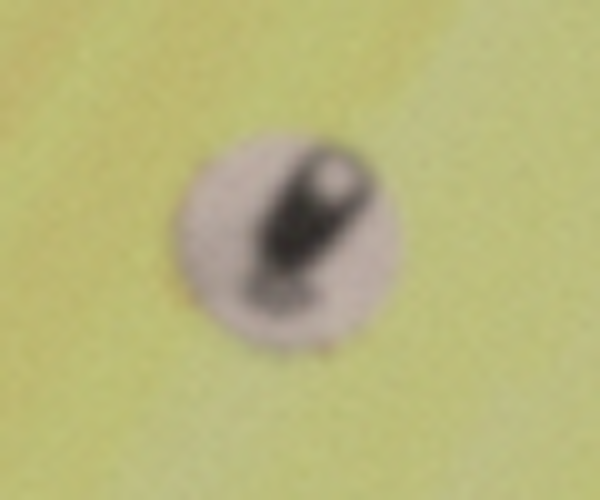

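```bash
python3 - <<'E'
from h import *
m=np.load("w3.npy",allow_pickle=True).item()
q=lambda u,v,z:at("wrist",(340+u/10-.45,30+v/10-.45),z,m)
print("disc",q(290,240,30),q(290,240,32),"tip65",q(336,176,65),"dark foot",q(275,285,30))
print("post px predicted from (501.3,56):",pix("wrist",[501.3,56,30],m),pix("wrist",[501.3,56,65],m))
to([0,0,0])
E
```

```text
disc [501.02667209  59.53806318] [500.95573557  59.04953529] tip65 [500.95881265  59.11164356] dark foot [501.76012722  54.20617952]
post px predicted from (501.3,56): [367.37536286  56.4437573 ] [372.12161296  49.95577087]
units x,y,z [ 10.879 -14.082   8.629] spin None
```

The disc centre and the tip, taken at z=65, agree at (501.0,59.2). That also fits the board geometry of (501.3,56). I'll move to stop 30 mm short of the post, then measure the eye and the post tip in one picture.

```bash
python3 -m jog '{"jaw":[20,20,20,20,20,20,20,20,20,20],"slide":[[0.6,0.36,0.2],[0.6,0.36,0.2],[0.6,0.36,0.4],[0.6,0.36,0.8],[0.6,0.4,0.8],[0,0,0.8],[0,0,0.8],[0,0,0.8],[0,0,0.8],[0,0,0.2]],"spin":[0,0,0,0,0,0,0,0,0,0]}'
python3 -m jog '{"jaw":[20,20],"slide":[[0,0,0],[0,0,0]],"spin":[0,0]}'
python3 - <<'E'
from h import *
s=env.state();m=env.camera_model("wrist")
f=env.grab_frame("wrist")[:,:,::-1];cv2.imwrite("pics/w4full.png",f)
np.save("w4.npy",m,allow_pickle=True);print(s["ee_pos"],s["ee_rot"])
c=pix("wrist",[510,40,75],m);print(c,pix("wrist",[501,59,65],m));x,y=int(c[0]-80),max(int(c[1]-60),0);print(x,y)
cv2.imwrite("pics/w4.png",cv2.resize(f[y:y+120,x:x+160],None,fx=5,fy=5,interpolation=cv2.INTER_CUBIC))
E
```

```text
time_s: 9.75
ee_pos: [531.0, -7.3, 82.9]
ee_rot: [-179.7, -0.1, 115.6]
force: [-0.2, 0.7, 0.6]
gripper_width: 29.3
gripper_force: 20.0
time_s: 9.95
ee_pos: [534.0, -8.1, 86.1]
ee_rot: [179.9, 0.1, 115.5]
force: [-0.1, -0.4, 0.5]
gripper_width: 29.4
gripper_force: 20.0
[534.00593145  -8.07368001  86.09364698] [1.79899404e+02 5.34719831e-02 1.15511997e+02]
[313.12749606 187.29592765] [313.36314456 143.90312263]
233 127
```

View pics/w4.png

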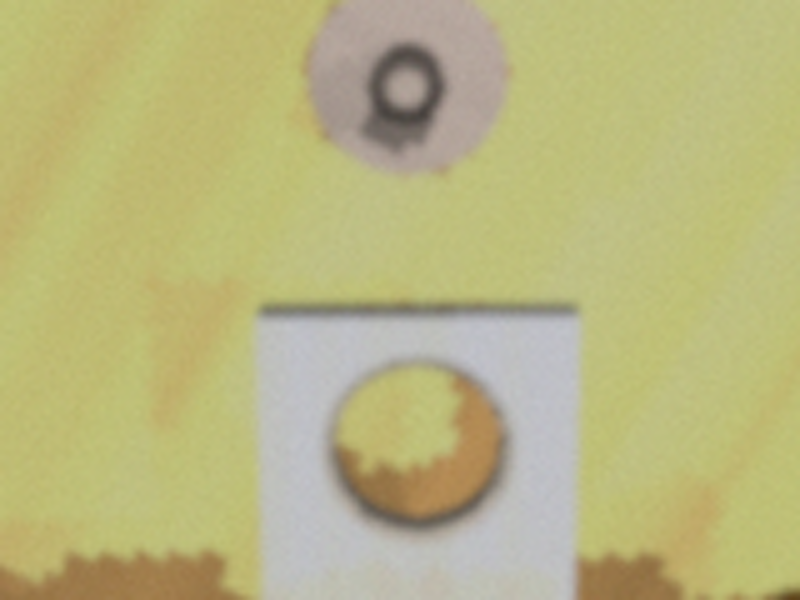

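The post tip is at crop (407,86) and the disc centre at (408,75). The held eye is at (419,441). The camera looks nearly straight down the post.

```bash
python3 - <<'E'
from h import *
m=np.load("w4.npy",allow_pickle=True).item()
q=lambda u,v,z:at("wrist",(233+u/5-.4,127+v/5-.4),z,m)
e=q(419,441,87.7);t=q(407,86,65);d=q(408,75,30);print(e,t,d,env.state()["ee_pos"],np.linalg.norm(e-env.state()["ee_pos"][:2]))
print("hole dia",np.linalg.norm(q(335,441,87.7)-q(504,441,87.7)))
p=env.state()["ee_pos"]; g=(t+d)/2-e
to([p[0]+g[0],p[1]+g[1],p[2]])
E
```

```text
[516.17067756  30.81210243] [501.27089667  59.18813579] [501.31271546  58.94195293] [534.23532578  -8.23478867  86.32114759] 43.02314748142369
hole dia 15.816664475451923
units x,y,z [ 1.064 -0.042 -0.   ] spin None
```

```bash
python3 -m jog '{"jaw":[20,20,20,20,20,20,20,20,20,20],"slide":[[0.5,-0.02,0],[0.56,-0.02,0],[0,0,0],[0,0,0.2],[0,0,0.2],[0,0,0.2],[0,0,0.2],[0,0,0.2],[0,0,0],[0,0,0]],"spin":[0,0,0,0,0,0,0,0,0,0]}'
python3 - <<'E'
from h import *
to([534.2-14.86,-8.2+28.25,34.4]);print(env.state()["force"])
E
```

```text
time_s: 11.0
ee_pos: [518.5, 19.6, 54.7]
ee_rot: [-180.0, -0.0, 115.5]
force: [0.4, -0.1, -0.2]
gripper_width: 29.2
gripper_force: 20.0
units x,y,z [0.002 0.032 0.676] spin None
[ 0.36148757 -0.0816582  -0.16242899]
```

```bash
python3 -m jog '{"jaw":[20,20,20,20,20,20,20],"slide":[[0,0.03,0.2],[0,0,0.2],[0,0,0.15],[0,0,0.08],[0,0,0.03],[0,0,0],[0,0,0]],"spin":[0,0,0,0,0,0,0]}'
```

```text
time_s: 11.7
ee_pos: [519.5, 20.1, 35.3]
ee_rot: [180.0, 0.0, 115.5]
force: [1.2, -0.3, 0.4]
gripper_width: 29.5
gripper_force: 20.0
```

```bash
python3 -m jog '{"jaw":[20,20,48,48,48,48],"slide":[[0,0,0.03],[0,0,0],[0,0,0],[0,0,0],[0,0,0],[0,0,0]],"spin":[0,0,0,0,0,0]}'
python3 -m jog '{"jaw":[48,48,48,48,48,48,48,48,48,48],"slide":[[0,0,-0.3],[0,0,-0.5],[0,0,-0.8],[0,0,-0.8],[-0.3,0,-0.8],[-0.8,0,-0.8],[-0.8,0,-0.8],[-0.4,0,-0.3],[0,0,0],[0,0,0]],"spin":[0,0,0,0,0,0,0,0,0,0]}'
python3 - <<'E'
from h import *
s=env.state();m=env.camera_model("wrist")
f=env.grab_frame("wrist")[:,:,::-1];cv2.imwrite("pics/w5.png",f)
np.save("w5.npy",m,allow_pickle=True);print(s["ee_pos"],s["ee_rot"])
E
```

```text
time_s: 12.3
ee_pos: [519.3, 20.1, 34.2]
ee_rot: [-180.0, 0.0, 115.5]
force: [0.1, 0.0, -0.2]
gripper_width: 48.1
gripper_force: 0.0
time_s: 13.3
ee_pos: [547.9, -41.7, 186.2]
ee_rot: [-179.9, -0.1, 115.4]
force: [0.4, 0.1, 0.3]
gripper_width: 48.1
gripper_force: 0.0
[547.93861964 -41.7249996  186.23254135] [-1.79896244e+02 -9.63471930e-02  1.15449822e+02]
```

View pics/w5.png

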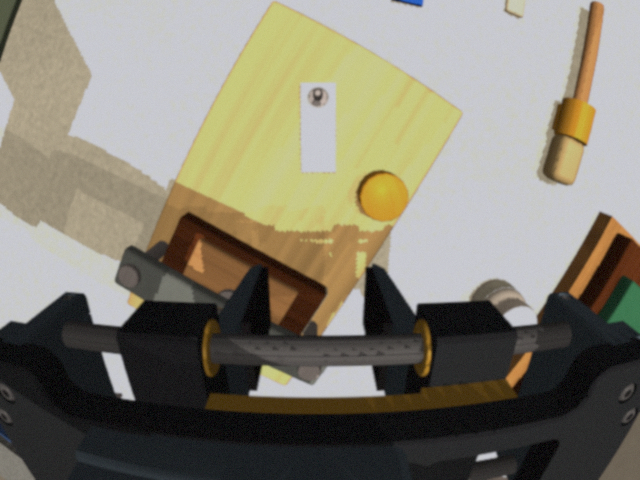

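The tag lies flat on the board, with the post through its eye at (317,96), and nothing else has moved. Next is the thumbscrew.

```bash
python3 -m jog '{"jaw":[48,48,48,48,48,48,48,48,48,48],"slide":[[-0.66,-0.33,-0.4],[-0.66,-0.33,-0.4],[-0.66,-0.33,-0.4],[-0.66,-0.33,-0.4],[-0.66,-0.33,-0.2],[-0.66,-0.33,0],[-0.66,-0.33,0],[-0.66,-0.33,0],[0,0,0],[0,0,0]],"spin":[0,0,0,0,0,0,0,0,0,0]}'
python3 - <<'E'
from h import *
s=env.state();m=env.camera_model("wrist")
f=env.grab_frame("wrist")[:,:,::-1];cv2.imwrite("pics/w6full.png",f)
np.save("w6.npy",m,allow_pickle=True);print(s["ee_pos"],s["ee_rot"])
c=pix("wrist",[506.1,-137,141],m);x,y=int(c[0]-67),max(int(c[1]-50),0);print(c,x,y)
cv2.imwrite("pics/w6.png",cv2.resize(f[y:y+100,x:x+133],None,fx=6,fy=6,interpolation=cv2.INTER_CUBIC))
E
```

```text
time_s: 14.35
ee_pos: [545.1, -218.2, 239.9]
ee_rot: [-179.9, -0.2, 115.5]
force: [0.0, -0.6, 0.8]
gripper_width: 48.0
gripper_force: 0.0
[ 545.07839476 -218.16169418  239.92992086] [-1.79921728e+02 -1.57571263e-01  1.15473949e+02]
[315.50012364 118.4951982 ] 248 68
```

View pics/w6.png

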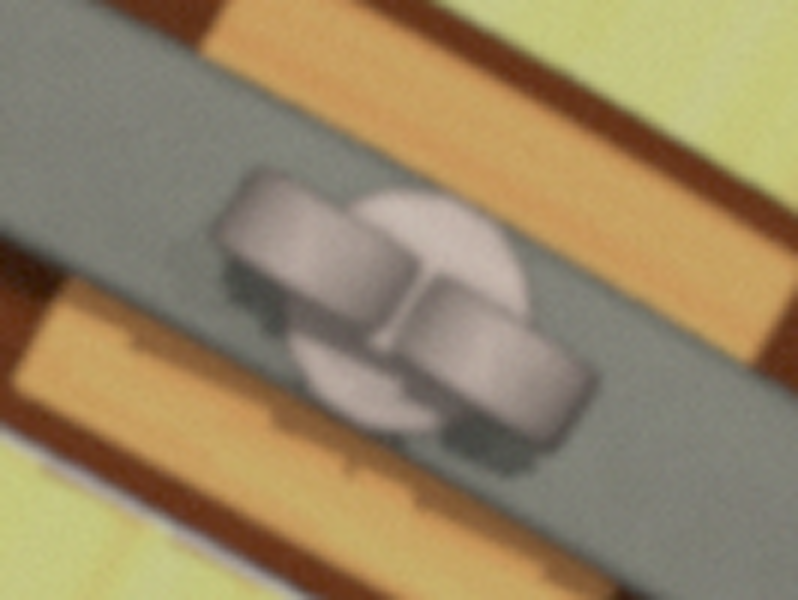

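The wings run from crop (240,210) to (572,405). The disc is centred at (410,310). The bridge edge runs from (90,0) to (798,385).

```bash
python3 - <<'E'
from h import *
m=np.load("w6.npy",allow_pickle=True).item()
q=lambda u,v,z:at("wrist",(248+u/6-.4,68+v/6-.4),z,m)
a,b=q(240,210,139),q(572,405,139);c=(a+b)/2
print(c,np.linalg.norm(a-b),"disc",q(410,310,111))
ang=lambda d:np.degrees(np.arctan2(d[1],d[0]))
w=ang(b-a);br=ang(q(798,385,100)-q(90,0,100));print("wing",w%180,"bridge",br)
for s in (0,180): print("screw rad",np.radians(-4.46-w+s), "left", 5-np.radians(-4.46-w+s))
to([*c,115.5])
E
```

```text
[ 506.0106012  -137.07801663] 46.50233728026928 disc [ 506.21049053 -136.75633144]
wing 174.61585888221035 bridge -3.501610255650961
screw rad 0.016129305258490222 left 4.98387069474151
screw rad 3.1577219588482834 left 1.8422780411517166
units x,y,z [ 2.994 -0.02   4.158] spin None
```

```bash
python3 -m jog '{"jaw":[48,48,48,48,48,48,48,48,48,48],"slide":[[0.75,0,0],[0.75,0,0],[0.75,0,0],[0.74,-0.02,0],[0,0,0],[0,0,0],[0,0,0],[0,0,0],[0,0,0],[0,0,0]],"spin":[0,0,0,0,-1,-1,-1,-1,-1,-1]}'
python3 -m jog '{"jaw":[48,48,48,48,48,48,48,48],"slide":[[0,0,0],[0,0,0],[0,0,0.6],[0,0,0.8],[0,0,0.8],[0,0,0.7],[0,0,0],[0,0,0]],"spin":[-1,-0.4,0,0,0,0,0,0]}'
python3 - <<'E'
from h import *
to([506.1,-137,116],174.6)
E
```

```text
time_s: 15.4
ee_pos: [506.2, -137.0, 241.0]
ee_rot: [180.0, -0.0, 163.9]
force: [0.2, -0.6, -0.4]
gripper_width: 47.9
gripper_force: 0.0
time_s: 16.2
ee_pos: [506.6, -137.7, 154.5]
ee_rot: [180.0, -0.0, 174.7]
force: [0.5, -0.2, 0.9]
gripper_width: 48.2
gripper_force: 0.0
units x,y,z [0.017 0.02  1.284] spin 0.018
```

```bash
python3 -m jog '{"jaw":[48,48,48,48,48,48,10,10,10,10],"slide":[[0.02,0.02,0.3],[0,0,0.3],[0,0,0.3],[0,0,0.3],[0,0,0.08],[0,0,0],[0,0,0],[0,0,0],[0,0,0],[0,0,0]],"spin":[0,0,0,0,0,0,0,0,0,0]}' 25
python3 -m jog '{"jaw":[5,5,5,5],"slide":[[0,0,0],[0,0,0],[0,0,0],[0,0,0]],"spin":[0,0,0,0]}' 25
python3 -c "
from h import *
s=env.state();print(s['force'],s['torque'],s['ee_rot'],s['qpos'])"
```

```text
time_s: 17.2
ee_pos: [506.1, -137.9, 116.1]
ee_rot: [-180.0, 0.0, 174.7]
force: [-0.5, 0.3, 0.8]
gripper_width: 18.6
gripper_force: 0.0
time_s: 17.6
ee_pos: [506.0, -137.5, 116.0]
ee_rot: [180.0, 0.0, 174.7]
force: [-0.1, 3.3, 1.7]
gripper_width: 12.0
gripper_force: 25.0
[-0.11506842  3.29214342  1.70621419] [ 0.5237759  -0.06342219 -0.12812107] [1.79967858e+02 9.86529895e-03 1.74664035e+02] [-1.64821591e+01  1.86330999e+01  1.04561991e+02  3.99661876e-02
  5.68014500e+01 -1.01168079e+02]
```

```bash
python3 -m jog '{"jaw":[5,5,5,5,5,5,5,5,5,5],"slide":[[0,0,0],[0,0,0],[0,0,0],[0,0,0],[0,0,0],[0,0,0],[0,0,0],[0,0,0],[0,0,0],[0,0,0]],"spin":[0.4,0.7,0.8,0.8,0.8,0.8,0.8,0.8,0.8,0.8]}' 30
python3 -m jog '{"jaw":[5,5,5,5,5,5,5,5,5,5],"slide":[[0,0,0],[0,0,0],[0,0,0],[0,0,0],[0,0,0],[0,0,0],[0,0,0],[0,0,0],[0,0,0],[0,0,0]],"spin":[0.8,0.8,0.8,0.6,0.5,0.4,0.3,0.2,0,0]}' 30
python3 -c "
from h import *
s=env.state();print(s['force'],s['torque'],s['ee_rot'],s['qpos'])"
```

```text
time_s: 18.6
ee_pos: [505.8, -137.9, 116.0]
ee_rot: [-180.0, 0.0, 114.4]
force: [-0.5, 1.0, 2.7]
gripper_width: 11.5
gripper_force: 30.0
time_s: 19.6
ee_pos: [505.5, -138.0, 116.0]
ee_rot: [-179.9, 0.0, 79.5]
force: [-4.2, 0.3, 6.0]
gripper_width: 11.7
gripper_force: 30.0
[-4.17814082  0.28643757  5.98641509] [ 0.14116275  0.53601179 -0.02981027] [-1.79944577e+02  2.13001174e-02  7.95080093e+01] [-1.65060030e+01  1.86292111e+01  1.04576720e+02 -3.22374463e-02
  5.68469592e+01 -5.99635960e+00]
```

```bash
for i in 1; do python3 -m jog '{"jaw":[5,5,5,5,5,5],"slide":[[0,0,0],[0,0,0],[0,0,0],[0,0,0],[0,0,0],[0,0,0]],"spin":[0.3,0.3,0.2,0.2,0,0]}' 30; done
python3 -c "
from h import *
s=env.state();print(s['torque'],s['ee_rot'][2],s['qpos'][5])"
python3 -m jog '{"jaw":[5,5,5,5],"slide":[[0,0,0],[0,0,0],[0,0,0],[0,0,0]],"spin":[0.2,0.1,0,0]}'
python3 -c "
from h import *
s=env.state();print(s['torque'],s['ee_rot'][2],s['qpos'][5])"
```

```text
time_s: 20.2
ee_pos: [505.4, -138.0, 116.0]
ee_rot: [-179.9, 0.0, 71.5]
force: [-3.6, 0.8, 5.2]
gripper_width: 11.9
gripper_force: 30.0
[ 0.15778147  0.54995016 -0.03707366] 71.5058325078793 2.0060784332771315
time_s: 20.6
ee_pos: [505.4, -137.9, 116.0]
ee_rot: [-179.9, 0.0, 69.1]
force: [-3.5, 0.9, 5.1]
gripper_width: 11.6
gripper_force: 30.0
[ 0.14755569  0.58135601 -0.08620507] 69.11277767085757 4.401900947093745
```

```bash
P="from h import *
s=env.state();print('>>',s['torque'],s['ee_rot'][2],s['qpos'][5])"
python3 -m jog '{"jaw":[5,5,5],"slide":[[0,0,0],[0,0,0],[0,0,0]],"spin":[0.12,0,0]}' >/dev/null; python3 -c "$P"
python3 -m jog '{"jaw":[5,5,5],"slide":[[0,0,0],[0,0,0],[0,0,0]],"spin":[0.12,0,0]}' >/dev/null; python3 -c "$P"
python3 -m jog '{"jaw":[5,5,5],"slide":[[0,0,0],[0,0,0],[0,0,0]],"spin":[0.12,0,0]}'; python3 -c "$P"
```

```text
>> [0.24254796 0.43637919 0.88886903] 68.34467704775425 5.221216523879774
>> [0.22801857 0.53386774 0.97754953] 67.41511493408808 6.162676545823642
time_s: 21.5
ee_pos: [505.3, -138.1, 116.0]
ee_rot: [-179.9, 0.1, 66.5]
force: [-3.5, 0.8, 5.8]
gripper_width: 12.8
gripper_force: 30.8
>> [0.16453447 0.52773407 1.04481107] 66.47039803097749 7.116842707805373
```

The torque jumped at a yaw of about 68.8, where I expected the seat (69), so the screw is seated. Now I'll back off to 158.8.

```bash
python3 -m jog '{"jaw":[5,5,5,5,5,5,5,5,5,5],"slide":[[0,0,0],[0,0,0],[0,0,0],[0,0,0],[0,0,0],[0,0,0],[0,0,0],[0,0,0],[0,0,0],[0,0,0]],"spin":[-0.3,-0.6,-0.8,-0.8,-0.8,-0.8,-0.8,-0.8,-0.8,-0.8]}'
python3 -m jog '{"jaw":[5,5,5,5,5,5,5,5,5,5],"slide":[[0,0,0],[0,0,0],[0,0,0],[0,0,0],[0,0,0],[0,0,0],[0,0,0],[0,0,0],[0,0,0],[0,0,0]],"spin":[-0.8,-0.8,-0.8,-0.7,-0.5,-0.3,-0.2,0,0,0]}'
python3 -c "
from h import *
s=env.state();print(s['torque'],s['ee_rot'][2]);to([506,-137,116],158.8)"
```

```text
time_s: 22.5
ee_pos: [505.9, -138.0, 116.0]
ee_rot: [-180.0, 0.0, 124.9]
force: [-3.0, 1.2, 4.5]
gripper_width: 12.0
gripper_force: 30.0
time_s: 23.5
ee_pos: [506.2, -137.7, 116.0]
ee_rot: [180.0, 0.0, 157.4]
force: [-1.5, 2.3, 5.4]
gripper_width: 11.9
gripper_force: 30.0
[0.58892036 0.13812728 0.02185325] 157.3800226606607
units x,y,z [0.014 0.02  0.   ] spin -0.177
```

```bash
python3 -m jog '{"jaw":[5,5,5,5],"slide":[[0,0,0],[0,0,0],[0,0,0],[0,0,0]],"spin":[-0.18,0,0,0]}'
python3 -c "
from workcell import env
print(env.job_done())"
```

```text
time_s: 23.9
ee_pos: [506.2, -137.7, 116.0]
ee_rot: [180.0, 0.0, 158.8]
force: [-1.1, 3.1, 5.8]
gripper_width: 11.6
gripper_force: 30.0
the job is handed in; nothing more can be done
None
```

The tag hangs on the post and lies flat on the board; the thumbscrew was seated, backed off 90° and is still held in the gripper; the job was handed in at about 24 s, with no verdict returned.

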